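# Set the joint of a tile panel with a spacer and hold the end tile up to it

## Task

This strip of tiles needs a wide movement joint before its end tile. Stand the wooden spacer on edge in the only joint that is wide enough for it, down on the board and square across the row, and let go of it. Then bring the loose end tile back flush against the batten along the far edge and slide it up until it closes squarely on the spacer and the bedded tiles, leaving no gaps. Finish while still holding the tile there, pressing it firmly but gently (about 10 N) and touching only the tile; leave the wooden rib and the clay lumps where they lie.

Things in the scene. Friction and masses are not known exactly. Their poses are not given: they have to be found in the camera images.
- board: plywood backing board, fixed, 130 (x) x 360 (y) mm, 12 mm thick; origin at the centre of its underside, z up, x away from the robot across the tile row, y along the row. A wooden batten 22 mm wide, 24 mm above the board's top, runs along its whole far (+x) edge; its near face lies at x = +40 mm, so a tile flush against it has its centre at x = 0
- bedded_pair: two white-glazed tiles, each 80 x 80 x 15 mm, stuck to the board along its y, flush to the batten, with a 5 mm joint between them (too narrow for the spacer). Origin: middle of that joint, on the board's top; axes parallel to the board's; outer end faces at y = +82.5 and -82.5 mm. They lie on the left (+y) or right (-y) half of the board, the end tile on the other
- end_tile_center (a point): centre (half-way up, 7.5 mm above the board) of the loose end tile, 80 x 80 x 15 mm, about 0.2 kg, edges along its own x and y; raised square and ring on its face. It lies on the board 4 to 10 mm short of the batten, turned up to 4 degrees, an open joint of about 17 to 34 mm from the nearer end face of the bedded pair; it slides under 1 to 2 N
- spacer_center (a point): centre (half-way up) of the loose wooden spacer strip: 70 mm long (its x), 12 mm thick (its y), 40 mm high (its z), 35 g. It stands on its long edge on the bench, to the left of the board. In the joint it stands 25 mm proud of the tile faces and can be held there by its 12 mm thickness
- wood_rib: bystander: flat boxwood rib, 54 x 100 x 9 mm, lying on the bench behind the board
- clay_lump: bystander: lump of hard clay, 62 x 59 x 42 mm, behind the board
- clay_bit: bystander: small lump of hard clay, 39 x 66 x 26 mm, right of the board
Things that resemble listed ones, but are neither listed nor needed, are in the scene too. Leave any green look-alike of the part that bears end_tile_center alone.

How it is judged:
By the outcome, as a careful person would: the job done as asked, in the order asked, and still so for the second after the job is handed in, while the arm keeps its last pose, push and grip.
It also fails if it takes over 58 s, if anything falls off the work surface, if the arm or the gripper's body presses on something with over 40 N, if the wrist force passes 120 N, or if a joint passes its speed limit or range.

## Robot

A 7-joint arm with a two-finger parallel gripper is mounted at the origin on a cart in front of the work surface, level with it; the furniture and walls round the work are solid. World frame = base frame: x ahead of the robot, y to its left, z up, the work surface at z = 0. Lengths are in m, angles in degrees, forces in N, time in s.
With the tool pointing down it reaches from about 0.35 to 0.775 m from the base axis. Payload 3.1 kg.
Tool frame: the origin (TCP) lies on the centre line of the jaws, within the pads' length; the fingertips stand 17 mm ahead of it and the grasp point (between the pads) lies 2 mm behind it (robot.tip_reach is the distance from the TCP to the fingertips, in m); z points along the fingers, y is the line along which they close (so a half turn about z gives the same grasp; the last joint's range is limited). The gripper opens to 85 mm and grips with 20 to 120 N. Pads are 22 mm wide; open, the fingers measure 114 mm over their backs; the gripper's body (76 mm by 85 mm) begins 54 mm behind the grasp point. The pads swing forward as they close: fully open they stand 13 mm farther back than shut.
Start: joints at [-69.425, 17.813, 0.802, 86.603, -0.252, 75.585, -1.558], TCP at [0.215, 0.506, 0.248] pointing down, gripper open.
Joint ranges: [-154.91, 154.91], [-16.99, 109.72], [-72.82, 74.43], [7.12, 147.25], [-82.49, 262.49], [11.32, 116.49], [-174.64, 174.64]. Speed limits (degrees/s): [159.86, 159.86, 180, 180, 180, 180, 180].

## Interface

Orientations are given as [roll, pitch, yaw] about the fixed x, y, z axes, in that order (R = Rz(yaw) Ry(pitch) Rx(roll)).
In Python, from station import robot, fingers, vision, workorder, recognise gives the robot as it stands. Calls block until the motion is done:
- robot.move_to(position, orientation): joint-space move of the TCP to a pose.
- robot.line_to(position, orientation=None, velocity=0.15, f_stop=None): straight line of the TCP; orientation=None keeps the orientation; velocity is the mean speed in m/s. With f_stop (N) it stops when the force on the tool has changed by that much, and returns True; else False.
- robot.move_j(angles): joint-space move.
- fingers.gripper_to(opening, force=None): opening from 0.0 (shut) to 1.0 (fully open); force is the grip in N (None keeps the last); returns when the fingers have stopped.
- robot.pause(seconds).
- robot.inverse_kinematics(position, orientation): joint angles nearest the present ones, or None.
- vision.grab_frame(name): name is "scene" or "top"; returns the picture (384x512x3 uint8, red, green, blue); there is no depth.
- vision.calibration(name): a dict with "mtx" (3x3 intrinsics, pixels), "extrinsics" (4x4, takes a point from world to camera coordinates). Camera axes: x right, y up, looking along -z (the intrinsics and any distortion apply to the point x, -y, -z); pixel columns grow to the right and rows downward; lengths in m; the calibration is good to about 2 mm. A picture is of the moment at which its call begins. calibration takes no time and is no camera call.
A pose or a line that the arm cannot do raises robot.PlanningError and nothing moves.
- workorder.close_job(): hands the job in; it is judged then, once.
Trained networks look in the newest picture that a camera, given by its name, has taken for a name from the list of things; names that differ only in an ending like _2 or _b are one class to them, and where a whole thing is asked for, a point or a joint stands for the part that bears it (a point fixed in the world has none). Each returns a list of dicts, best first, with "p" (0 to 1); they miss things now and then, are a little off and sometimes report something else, mostly with a low value. They report only what shows in the picture. A call takes as long as a camera call. They do not tell look-alikes from the thing itself.
- recognise(label, camera): "rect" ([centre column, centre row, width, height] in pixels, round what is visible of it).
Readings, each from a call of its own:
- robot.current_time_s(): time.
- robot.current_joint_positions(): joint angles.
- robot.current_dq(): joint speeds.
- robot.current_joint_torque(): joint torques, N m.
- robot.current_tool_pos(): TCP position.
- robot.current_eef_rot(): TCP orientation.
- robot.current_contact_force(): force on the tool from outside, world axes, zero at the start.
- robot.current_torque(): the same for the moment, N m.
- robot.current_finger_gap(): opening from 0.0 (shut) to 1.0 (fully open).
- robot.current_gripper_force(): force on a finger pad.
Only numpy, scipy, OpenCV 4.12 (cv2) and the standard library are available. Lean on these libraries where they do the work, as an engineer would, in place of code of your own. Each camera call takes 0.05 s, during which the arm holds its last target. There are 200 camera calls.

## Working session

There is one attempt and no reset: what is moved stays moved. The work goes in short steps, each a Python script; the robot and the scene stay as the last script left them, time stands still between calls to the robot, and variables do not carry over. Pictures are saved under pics/ and viewed, at most 10 in all, crops included, and the job is handed in when it is done.

```bash
ls; mkdir -p pics
python3 - <<'E'
from station import robot, fingers, vision, workorder, recognise
import cv2,numpy as np
for n in ("scene","top"):
    im=vision.grab_frame(n); cv2.imwrite(f"pics/{n}0.png",cv2.resize(im[:,:,::-1],(800,600),interpolation=cv2.INTER_CUBIC))
    c=vision.calibration(n); print(n,{k:(np.round(v,4).tolist() if not isinstance(v,str) else v) for k,v in c.items()})
    for l in ("board","bedded_pair","end_tile_center","spacer_center","wood_rib","clay_lump","clay_bit"):
        print(l,[(np.round(d["rect"],1).tolist(),round(d["p"],2)) for d in recognise(l,n)])
print(robot.current_time_s(),robot.current_eef_rot())
E
```

```text
pics
scene {'mtx': [[459.7625, 0.0, 261.7316], [0.0, 459.7625, 195.0179], [0.0, 0.0, 1.0]], 'extrinsics': [[0.7416, -0.6707, 0.0167, -0.4896], [0.4551, 0.5211, 0.722, -0.224], [-0.4929, -0.5278, 0.6917, -1.1335], [0.0, 0.0, 0.0, 1.0]]}
board [([277.4, 230.4, 124.7, 100.6], 0.68), ([291.0, 241.6, 66.8, 53.0], 0.52)]
bedded_pair [([291.5, 240.3, 67.0, 54.7], 0.68)]
end_tile_center [([252.8, 211.4, 36.1, 29.1], 0.94), ([213.6, 176.4, 34.2, 23.3], 0.6)]
spacer_center [([170.6, 165.2, 22.7, 18.8], 0.53)]
wood_rib [([315.4, 198.2, 28.1, 23.3], 0.75)]
clay_lump [([266.9, 161.3, 20.8, 14.0], 0.53)]
clay_bit [([326.2, 312.8, 21.7, 29.1], 0.76)]
top {'mtx': [[457.3841, 0.0, 262.4421], [0.0, 457.3841, 187.8366], [0.0, 0.0, 1.0]], 'extrinsics': [[0.0012, -0.9999, 0.0165, -0.1386], [0.9829, 0.0042, 0.1842, -0.5728], [-0.1842, 0.016, 0.9828, -1.1393], [0.0, 0.0, 0.0, 1.0]]}
board [([286.0, 211.5, 140.2, 55.6], 0.59)]
bedded_pair [([313.2, 212.6, 62.5, 31.8], 0.88)]
end_tile_center [([258.1, 215.9, 30.3, 27.2], 0.95), ([179.3, 207.2, 40.5, 33.6], 0.73)]
spacer_center [([140.3, 236.6, 16.0, 25.1], 0.63)]
wood_rib [([286.6, 153.9, 37.3, 17.6], 0.8)]
clay_lump [([209.6, 149.3, 24.3, 22.8], 0.8)]
clay_bit [([393.1, 243.8, 23.2, 14.5], 0.57), ([139.7, 236.8, 15.5, 26.3], 0.56)]
0.8 [ 1.79996148e+02 -1.62489142e-05  1.57040746e+02]
```

View pics/scene0.png

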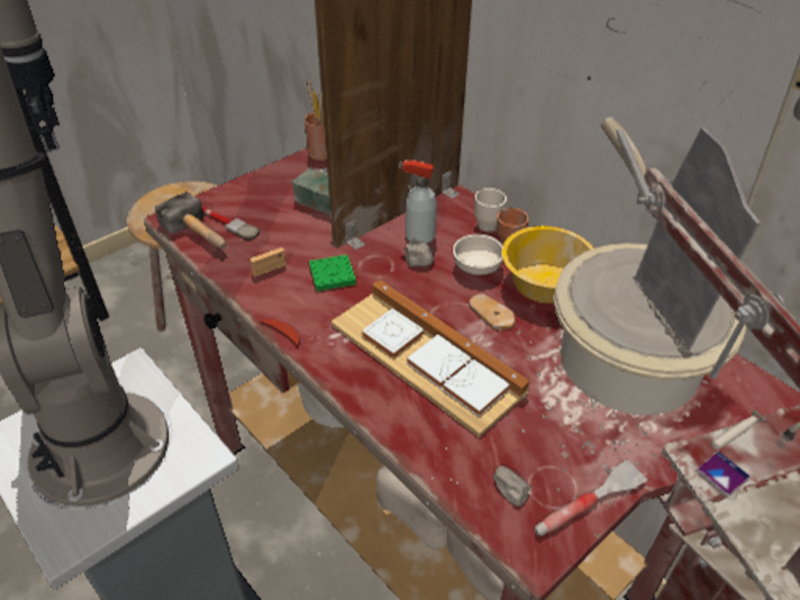

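View pics/top0.png

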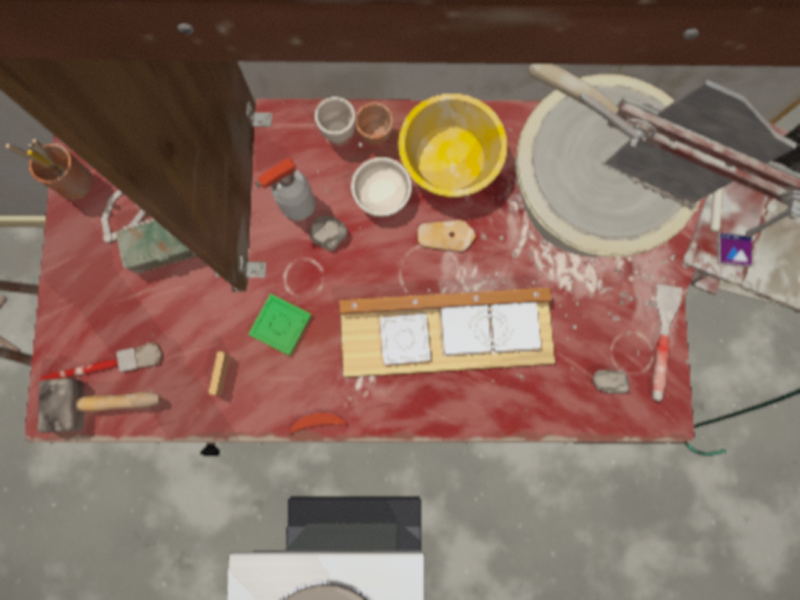

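The top view shows the board with the bedded pair on the right (−y), centred near (491,328), and the end tile at (404,338). There is a batten along the top edge. The spacer stands at (218,374), and the green look-alike is at (280,325). Next I'll measure accurately.

```bash
cat > h.py <<'E'
from station import robot, fingers, vision, workorder, recognise
import cv2,numpy as np
def unproj(uv,z,cam):
    c=vision.calibration(cam); K=np.array(c["mtx"]); E=np.array(c["extrinsics"])
    uv=np.atleast_2d(uv).astype(float); d=np.linalg.inv(K)@np.c_[uv,np.ones(len(uv))].T
    d=E[:3,:3].T@(d*np.array([[1],[-1],[-1]])); o=-E[:3,:3].T@E[:3,3]
    return (o[:,None]+d*(z-o[2])/d[2]).T
def proj(P,cam):
    c=vision.calibration(cam); K=np.array(c["mtx"]); E=np.array(c["extrinsics"])
    p=(E[:3,:3]@np.atleast_2d(P).T+E[:3,3:])*np.array([[1],[-1],[-1]]); q=K@p
    return (q[:2]/q[2]).T
S=6
def blobs(im,maskfn,z,cam,roi,amin):
    "world rects (centre, long, short, yaw of long side) of mask components within roi (c0,c1,r0,r1)"
    c0,c1,r0,r1=roi
    big=cv2.resize(im[r0:r1,c0:c1],None,fx=S,fy=S,interpolation=cv2.INTER_CUBIC)
    m=maskfn(big.astype(int)).astype(np.uint8)
    m=cv2.morphologyEx(m,cv2.MORPH_CLOSE,np.ones((S*2+1,)*2)); m=cv2.morphologyEx(m,cv2.MORPH_OPEN,np.ones((S*2+1,)*2))
    out=[]
    for k in cv2.findContours(m,cv2.RETR_EXTERNAL,cv2.CHAIN_APPROX_NONE)[0]:
        if cv2.contourArea(k)<amin*S*S: continue
        uv=(k[:,0,:]+.5)/S-.5+[c0,r0]
        w=unproj(uv,z,cam)[:,:2]*1000
        (c,(a,b),t)=cv2.minAreaRect(w.astype(np.float32))
        if a<b: a,b,t=b,a,t+90
        M=cv2.moments(w.astype(np.float32)); cen=[M["m10"]/M["m00"],M["m01"]/M["m00"]]
        out.append((np.round(c,1),np.round(cen,1),round(a,1),round(b,1),round((t+90)%180-90,2)))
    return out
white=lambda b:(b.min(2)>150)
wood=lambda b:(b[...,0]>120)&(b[...,1]>85)&(b[...,0]-b[...,2]>50)
green=lambda b:(b[...,1]-b[...,0]>50)
E
python3 - <<'E'
from h import *
t=vision.grab_frame("top"); s=vision.grab_frame("scene")
print("top white",*blobs(t,white,.027,"top",(238,352,185,240),200),sep="\n")
print("scene white",*blobs(s,white,.027,"scene",(225,332,190,275),200),sep="\n")
print("spacer top",*blobs(t,wood,.040,"top",(125,155,215,260),40),sep="\n")
for cam,im,roi in (("top",t,(125,155,215,260)),("scene",s,(150,190,148,182)),("top",t,(210,360,180,245))):
    pass
a=cv2.resize(t[180:245,212:362],None,fx=5.3,fy=5.3,interpolation=cv2.INTER_CUBIC)
b=cv2.resize(t[215:260,125:155],None,fx=5,fy=5,interpolation=cv2.INTER_CUBIC)
c=cv2.resize(s[148:182,150:190],None,fx=6,fy=6,interpolation=cv2.INTER_CUBIC)
v=np.zeros((600,800,3),np.uint8)
v[:a.shape[0],:a.shape[1]]=a[:, :800]; v[350:350+b.shape[0],:b.shape[1]]=b; v[350:350+c.shape[0],300:300+c.shape[1]]=c
cv2.imwrite("pics/crop1.png",v[:,:,::-1])
E
```

```text
top white
(array([ 501.2, -127.6]), array([ 501.4, -127.4]), 83.3, 81.7, -84.86)
(array([ 517.8, -273.5]), array([ 519.6, -273.4]), 169.8, 85.4, -86.51)
scene white
(array([ 520.5, -275. ]), array([ 520.3, -275.4]), 165.6, 79.8, -86.29)
(array([ 501.2, -129. ]), array([ 501.2, -129.3]), 81.4, 80.1, -84.91)
spacer top
(array([440.5, 193.8]), array([436.7, 188.7]), 83.5, 40.8, -9.56)
(array([436.6, 163.6]), array([428.9, 151.8]), 97.0, 45.4, 2.55)
(array([487.3, 201.2]), array([491.6, 205.4]), 39.8, 32.5, -89.81)
```

View pics/crop1.png

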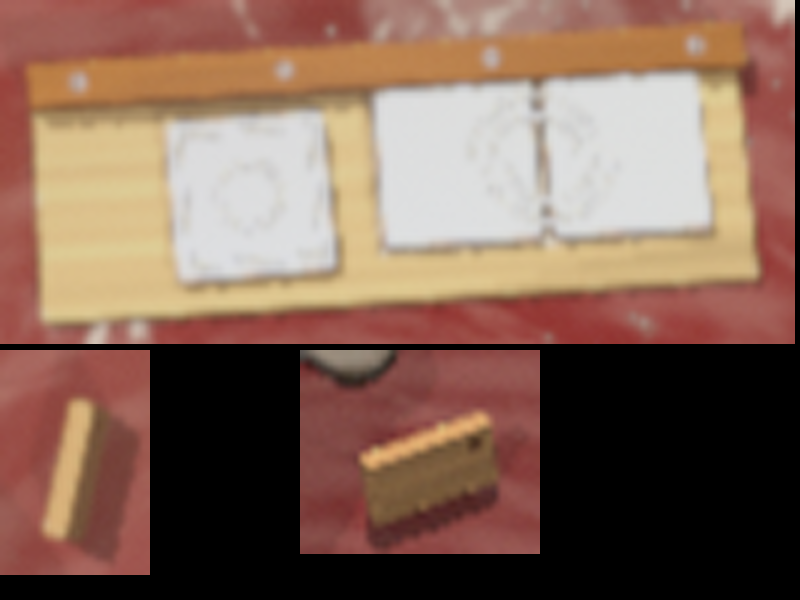

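The crop shows a joint of about 24 mm between the end tile and the pair. The board is yawed about 3.5°. The spacer's light top edge is visible in both views, so I'll segment that.

Run:
```python
from h import *
t=vision.grab_frame("top"); s=vision.grab_frame("scene")
for th in (165,180,195):
  f=lambda b:(b[...,0]>th)&(b[...,0]-b[...,2]>50)&(b[...,1]>115)
  for im,cam,roi in ((t,"top",(128,152,220,256)),(s,"scene",(157,187,155,175))):
    c0,c1,r0,r1=roi
    big=cv2.resize(im[r0:r1,c0:c1],None,fx=S,fy=S,interpolation=cv2.INTER_CUBIC)
    m=f(big.astype(int)).astype(np.uint8)
    n,l,st,ce=cv2.connectedComponentsWithStats(m); i=1+np.argmax(st[1:,4])
    yx=np.argwhere(l==i)[:,::-1]; w=unproj((yx+.5)/S-.5+[c0,r0],.040,cam)[:,:2]*1000
    e,v=np.linalg.eigh(np.cov(w.T)); d=v[:,1]*np.sign(v[0,1])
    print(th,cam,w.mean(0).round(1),np.sqrt(12*e).round(1),np.degrees(np.arctan2(d[1],d[0])).round(2))
```

```text
165 top [442.  183.3] [13.1 70.9] -9.42
165 scene [442.9 180.6] [13.5 69.3] -8.81
180 top [441.8 183.2] [11.6 69.6] -9.42
180 scene [443.2 180.7] [11.9 68.2] -8.84
195 top [441.9 183.1] [ 9.5 67.3] -9.35
195 scene [443.  180.6] [ 9.7 66.7] -9.09
```

```bash
cat >> h.py <<'E'
YAW=3.5
PC=np.array([519.9,-274.5])/1000
def bw(x,y):
    "pair frame mm -> world m"
    c,s=np.cos(np.radians(YAW)),np.sin(np.radians(YAW)); return PC+np.array([c*x-s*y,s*x+c*y])/1000
def st(tag):
    print(tag,"t",round(robot.current_time_s(),2),"tcp",(np.array(robot.current_tool_pos())*1000).round(1),"F",np.round(robot.current_contact_force(),1),"gap",round(robot.current_finger_gap(),3))
E
python3 - <<'E'
from h import *
x,y=.4424,.182; o=[180,0,-9.2]
fingers.gripper_to(.5,30)
robot.move_to([x,y,.12],o); st("above"); print(np.round(robot.current_joint_positions(),1))
print(robot.line_to([x,y,.036],velocity=.1,f_stop=8)); st("down")
fingers.gripper_to(0,30); st("grip"); print(robot.current_gripper_force())
robot.line_to([x,y,.13],velocity=.15); st("up")
p=bw(-1,94.5); print(p)
robot.move_to([*p,.13],[180,0,YAW]); st("over"); print(np.round(robot.current_joint_positions(),1))
robot.line_to([*p,.078],velocity=.15); st("near")
for n in ("top","scene"):
    im=vision.grab_frame(n); c,r=proj([*p,.04],n)[0].astype(int)
    cv2.imwrite(f"pics/p_{n}.png",cv2.resize(im[r-37:r+38,c-50:c+50,::-1],None,fx=8,fy=8,interpolation=cv2.INTER_CUBIC))
a,b=[cv2.resize(cv2.imread(f"pics/p_{n}.png"),(400,300)) for n in("top","scene")]
cv2.imwrite("pics/near.png",np.hstack([a,b]))
E
```

```text
above t 3.17 tcp [442.4 183.1 120.2] F [0.6 0.1 0.4] gap 0.5
[ -52.9   18.3   34.9  109.   -12.5   56.4 -111.5]
False
down t 4.16 tcp [443.  182.2  36.5] F [0.5 0.1 0.4] gap 0.503
grip t 4.53 tcp [442.8 182.2  36.5] F [-0.1 -0.4  2.8] gap 0.134
35.17122745513916
up t 5.31 tcp [441.6 181.8 129.2] F [-0.3  0.8  0.5] gap 0.129
[ 0.51313278 -0.18023731]
over t 6.69 tcp [ 513.4 -178.3  129.4] F [ 1.4  0.  -0.6] gap 0.131
[-14.1  27.2  43.   98.7 -20.7  62.4 -50.8]
near t 7.19 tcp [ 513.5 -179.4   78.1] F [0.1 0.  1.2] gap 0.13
```

View pics/near.png

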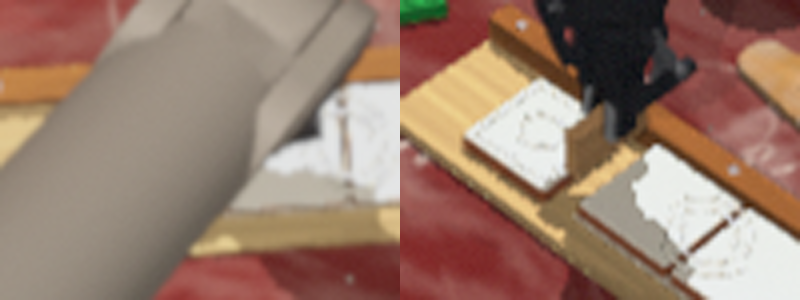

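The scene view shows the spacer gripped upright above the open joint. I'll lower it with force guards.

Run:
```python
from h import *
p=bw(-1,94.5)
robot.line_to([*p,.062],velocity=.05); robot.pause(.3); st("62")
hit=robot.line_to([*p,.044],velocity=.03,f_stop=5); st(f"down {hit}")
z=robot.current_tool_pos()[2]
if z<.051:
    print("seated")
    q=np.array(robot.current_tool_pos()); 
    robot.line_to([*p,z+.001],velocity=.03); robot.pause(.3); st("lift1")
    h=robot.line_to([*bw(-1,82),z+.001],velocity=.015,f_stop=4); st(f"slide {h}")
im=vision.grab_frame("scene"); c,r=proj([*p,.03],"scene")[0].astype(int)
cv2.imwrite("pics/in.png",cv2.resize(im[r-30:r+30,c-40:c+40,::-1],None,fx=8,fy=8,interpolation=cv2.INTER_CUBIC))
```

```text
62 t 8.06 tcp [ 513.3 -180.3   62.2] F [-0.6  1.1  0.2] gap 0.134
down True t 8.54 tcp [ 513.1 -180.2   48.3] F [0.1 0.7 5.8] gap 0.129
seated
lift1 t 9.09 tcp [ 513.  -180.2   49.2] F [ 0.4 -0.3 -0.5] gap 0.134
slide True t 9.6 tcp [ 512.9 -184.5   48.7] F [0.1 0.1 0.1] gap 0.132
```

View pics/in.png

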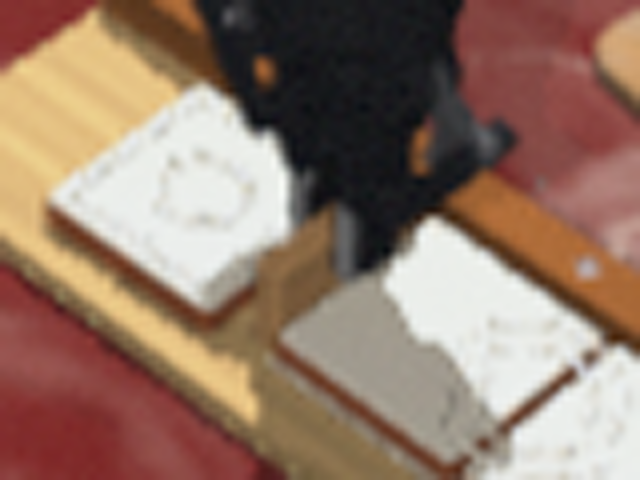

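The spacer is down in the joint against the pair's end face, so I'll seat it, release and retreat, then look.

Run:
```python
from h import *
q=np.array(robot.current_tool_pos())
h=robot.line_to([q[0],q[1],.046],velocity=.02,f_stop=4); st(f"seat {h}")
fingers.gripper_to(.45,30); st("open")
robot.line_to([q[0],q[1],.13],velocity=.12); st("up")
# retreat to the near side of the tile
o=bw(-95,150); robot.move_to([*o,.15],[180,0,YAW]); st("side")
t=vision.grab_frame("top"); s=vision.grab_frame("scene")
a=cv2.resize(t[180:245,225:325,::-1],(800,520),interpolation=cv2.INTER_CUBIC)[:, :]
cv2.imwrite("pics/rel_t.png",a)
b=cv2.resize(s[185:245,225:305,::-1],(800,600),interpolation=cv2.INTER_CUBIC)
v=np.zeros((600,800,3),np.uint8); v[:300,:]=cv2.resize(a,(800,520))[110:410]; v[300:,:400]=cv2.resize(b,(400,300))
cv2.imwrite("pics/rel.png",v)
print("scene white",*blobs(s,white,.027,"scene",(225,332,190,275),150),sep="\n")
print("top white",*blobs(t,white,.027,"top",(238,352,185,240),150),sep="\n")
```

```text
seat True t 9.86 tcp [ 512.7 -184.5   48.4] F [-0.3  0.6  4.1] gap 0.127
open t 10.23 tcp [ 511.9 -183.9   47.4] F [ 0.2 -0.4 -0.5] gap 0.451
up t 11.07 tcp [ 512.1 -183.9  129.3] F [-0.2  0.3  0. ] gap 0.45
side t 11.59 tcp [ 415.4 -129.8  149.6] F [ 0.7 -1.2 -1.1] gap 0.45
scene white
(array([ 520.3, -275.8]), array([ 520.7, -277.7]), 164.4, 80.3, -86.35)
(array([ 501.3, -128.9]), array([ 500.8, -128.4]), 81.5, 80.3, -84.68)
top white
(array([ 517.9, -274.6]), array([ 521.7, -278.8]), 168.2, 85.4, -86.54)
```

View pics/rel.png

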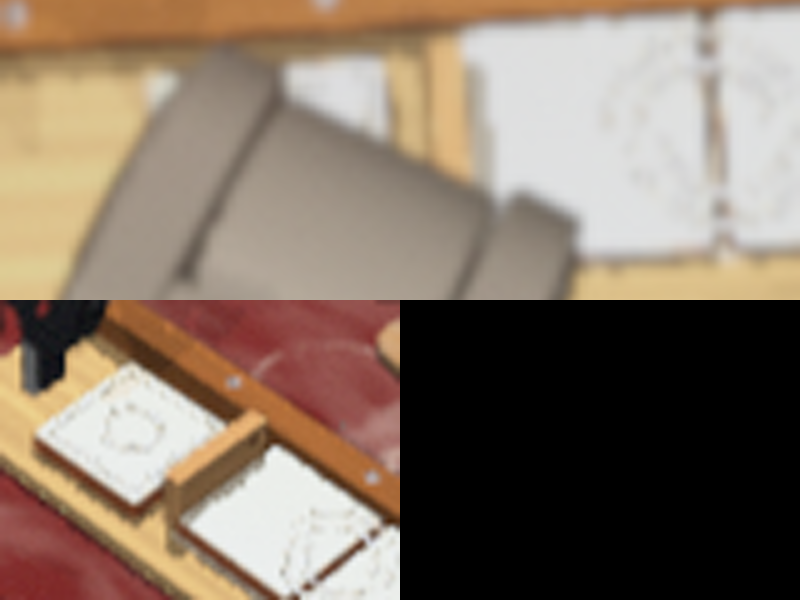

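The spacer stands square against the pair's end face. Now I'll push the tile flush to the batten with two fingertips on its near face.

Run:
```python
from h import *
YT=147.
a=bw(-78,YT); o=[180,0,YAW]
robot.move_to([*a,.08],o)
h=robot.line_to([*a,.031],velocity=.06,f_stop=5); robot.pause(.2); st(f"down {h}")
h=robot.line_to([*bw(-47,YT),.031],velocity=.03,f_stop=8); st(f"push {h}")
d=np.array(robot.current_tool_pos())[:2]-PC; c,s_=np.cos(np.radians(YAW)),np.sin(np.radians(YAW)); print("board xy",(np.array([c*d[0]+s_*d[1],-s_*d[0]+c*d[1]])*1000).round(1))
robot.pause(.4); st("hold")
robot.line_to([*bw(-75,YT),.031],velocity=.08); st("back")
robot.line_to([*bw(-75,YT),.1],velocity=.15)
b=bw(-2,147+40+30); robot.move_to([*b,.1],[180,0,YAW+90]); st("end side"); print(np.round(robot.current_joint_positions(),1))
s=vision.grab_frame("scene"); t=vision.grab_frame("top")
print("scene",*blobs(s,white,.027,"scene",(225,332,190,275),150),sep="\n")
print("top",*blobs(t,white,.027,"top",(238,352,185,240),150),sep="\n")
v=np.zeros((600,800,3),np.uint8)
v[:300,:400]=cv2.resize(s[185:245,225:305,::-1],(400,300),interpolation=cv2.INTER_CUBIC); v[:260,400:]=cv2.resize(t[180:245,225:325,::-1],(400,260),interpolation=cv2.INTER_CUBIC)
cv2.imwrite("pics/flush.png",v[:300])
```

```text
down False t 13.25 tcp [ 433.4 -132.6   31.3] F [-0.  -0.1  1.4] gap 0.449
push True t 14.14 tcp [ 458.8 -130.8   30.1] F [-0.5  0.4 -0.2] gap 0.451
board xy [-52.2 147.2]
hold t 14.54 tcp [ 457.9 -130.6   29.8] F [ 0.6 -0.1  0.1] gap 0.453
back t 14.97 tcp [ 436.  -132.3   31.1] F [-0.7 -0.6  0.1] gap 0.45
end side t 16.73 tcp [503.9 -58.5  99.2] F [ 0.4  0.1 -0.1] gap 0.45
[-13.5  21.8  23.1 105.7 -10.3  54.7  17.5]
scene
(array([ 520.2, -275.8]), array([ 520.6, -277.7]), 164.4, 80.6, -86.34)
(array([ 510.9, -129.8]), array([ 520. , -137.1]), 80.7, 80.2, -85.92)
top
(array([ 511. , -128.4]), array([ 511.1, -130.2]), 82.1, 80.1, -86.97)
(array([ 517.8, -274.7]), array([ 520. , -275.4]), 168.9, 86.1, -86.27)
```

View pics/flush.png

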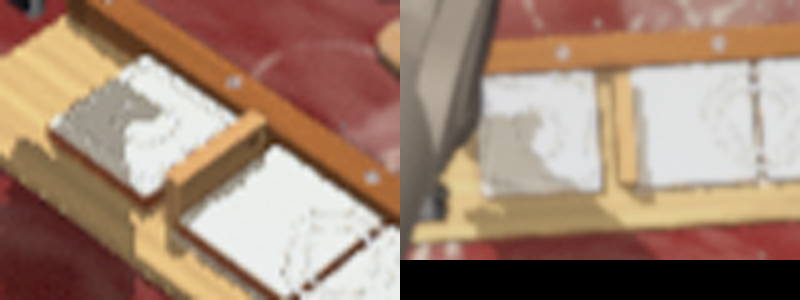

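The tile is flush against the batten, with its yaw matching the row. Now I'll slide it along to the spacer.

Run:
```python
from h import *
o=[180,0,YAW+90]; z=.031
robot.line_to([*bw(-3,216),z],o,velocity=.08,f_stop=5); robot.pause(.2); st("down")
h=robot.line_to([*bw(-2,178),z],velocity=.025,f_stop=8); st(f"push {h}")
d=lambda:(lambda e:np.round([e@[c,s],e@[-s,c]],4)*1000)(np.array(robot.current_tool_pos())[:2]-PC)
c,s=np.cos(np.radians(YAW)),np.sin(np.radians(YAW))
y0=d(); print("board xy",y0)
robot.pause(.3); st("rest")
tgt=y0[1]
for k in range(12):
    F=np.mean([np.array(robot.current_contact_force()) for _ in range(5)],0); f=F[:2]@[-s,c]
    print(round(tgt,1),"f",round(f,1),d())
    if f>8.5 or d()[1]<184-4: break
    tgt-=.5 if f<6 else .25
    robot.line_to([*bw(-2,tgt),z],velocity=.01); robot.pause(.25)
st("end")
S_=vision.grab_frame("scene"); t=vision.grab_frame("top")
print("scene",*blobs(S_,white,.027,"scene",(225,332,190,275),100),sep="\n")
print("top",*blobs(t,white,.027,"top",(238,352,185,240),100),sep="\n")
v=np.zeros((600,800,3),np.uint8)
v[:,:]=cv2.resize(S_[185:245,225:305,::-1],(800,600),interpolation=cv2.INTER_CUBIC); v[440:,:250]=cv2.resize(t[180:245,225:325,::-1],(250,160),interpolation=cv2.INTER_CUBIC)
cv2.imwrite("pics/closed.png",v)
```

```text
down t 18.04 tcp [504.2 -59.1  31.5] F [ 0.4 -0.1  0.2] gap 0.454
push True t 19.18 tcp [505.6 -87.9  30.6] F [-0.5 -0.2  0.1] gap 0.448
board xy [ -2.9 187.1]
rest t 19.48 tcp [504.8 -87.3  30. ] F [0.  0.3 0.2] gap 0.457
187.1 f 0.3 [ -3.7 187.7]
186.6 f 1.8 [ -2.1 187. ]
186.1 f 4.2 [ -2.2 186.9]
185.6 f 5.9 [ -2.2 186.8]
185.1 f 6.0 [ -2.2 186.8]
184.8 f 6.4 [ -2.2 186.8]
184.6 f 5.8 [ -2.2 186.8]
184.1 f 7.2 [ -2.2 186.8]
183.8 f 8.5 [ -2.2 186.8]
end t 23.6 tcp [506.3 -88.2  30.9] F [-1.6  8.5  2.2] gap 0.449
scene
(array([ 520. , -275.8]), array([ 520.7, -278.1]), 164.3, 81.0, -86.24)
(array([ 524.7, -145.7]), array([ 528.1, -148. ]), 53.9, 41.5, 4.09)
top
(array([ 512.4, -145.4]), array([ 508.4, -151.6]), 79.9, 70.4, 0.22)
(array([ 517.6, -275.5]), array([ 520. , -275.6]), 168.6, 86.5, -86.29)
```

View pics/closed.png

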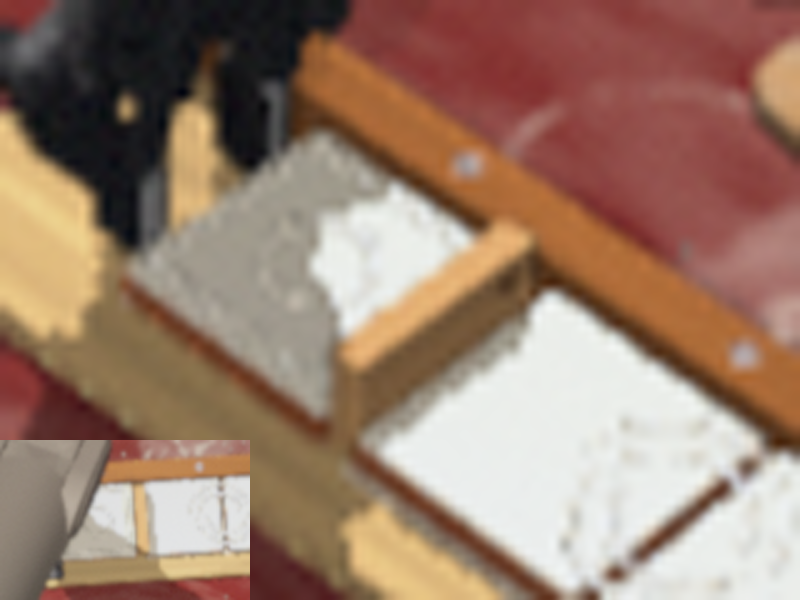

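The tile has closed on the spacer, the spacer stands square, and the near edges line up. I'll trim the push to about 10 N and hand in.

Run:
```python
from h import *
c,s=np.cos(np.radians(YAW)),np.sin(np.radians(YAW)); tgt=183.8
def F():
    v=[]
    for _ in range(4): v.append(np.array(robot.current_contact_force())[:2]@[-s,c]); robot.pause(.05)
    return np.mean(v)
for k in range(6):
    f=F(); print(tgt,round(f,2))
    if f>9.5: break
    tgt-=.25; robot.line_to([*bw(-2,tgt),.031],velocity=.01); robot.pause(.3)
robot.pause(.5); print(F()); st("final")
print(workorder.close_job())
```

```text
183.8 7.99
183.55 8.03
183.3 8.4
183.05 8.7
182.8 8.82
182.55 9.26
9.585851425443451
final t 28.9 tcp [506.3 -88.3  30.9] F [-2.2  8.8  3.5] gap 0.448
the job is handed in; nothing more can be done
None
```

The job is handed in at 28.9 s: the spacer stands square in the wide joint, released, and the end tile is flush to the batten and closed on it, held with about 9.6 N; the rib and clay lumps were never approached.

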